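Refit the charger panel's cartridge fuses

TASK

The fuse panel of the truck charger lies on the table with its four holders empty, and its four cartridge fuses lie loose among the other things. Find each fuse's holder by size and snap the fuse fully home in it, centred lengthwise so that both end caps sit in the bronze spring clips, then let go. Leave the marker pen and the tape roll where they lie.

Things in the scene. Friction and masses are not known exactly. Their poses are not given: they have to be found in the camera images.
- fuse_a: the thickest and longest of four cartridge fuses: a white ceramic tube with a plain steel cap (ferrule) 16 mm long on each end, diameter 34 mm over the caps and 32 mm on the tube, 136 mm long, lying on its side. Origin at its centre, own x along its length; it may be turned end for end.
- holder_a: holder for the 34 x 136 mm fuse: black base 176 x 52 x 8 mm with two bronze spring clips (widest of four), 12 mm wide, 120 mm apart between centres, tips 62 mm up. Origin: centre of the underside; z up, x along the fuse. The fuse, level, is pressed straight down past the flared lips (5 to 20 N; they centre it from 4 mm off); its axis is then 41 mm above the origin.
- fuse_b: the second thickest of four cartridge fuses: a white ceramic tube with a plain steel cap (ferrule) 16 mm long on each end, diameter 27 mm over the caps and 25 mm on the tube, 116 mm long, lying on its side. Origin at its centre, own x along its length; it may be turned end for end.
- holder_b: holder for the 27 x 116 mm fuse: black base 176 x 52 x 8 mm with two bronze spring clips (second widest of four), 12 mm wide, 100 mm apart between centres, tips 57 mm up. Origin: centre of the underside; z up, x along the fuse. The fuse, level, is pressed straight down past the flared lips (5 to 20 N; they centre it from 4 mm off); its axis is then 37.5 mm above the origin.
- fuse_c: the third thickest of four cartridge fuses: a white ceramic tube with a plain steel cap (ferrule) 16 mm long on each end, diameter 20 mm over the caps and 18 mm on the tube, 96 mm long, lying on its side. Origin at its centre, own x along its length; it may be turned end for end.
- holder_c: holder for the 20 x 96 mm fuse: black base 176 x 52 x 8 mm with two bronze spring clips (third widest of four), 12 mm wide, 80 mm apart between centres, tips 53 mm up. Origin: centre of the underside; z up, x along the fuse. The fuse, level, is pressed straight down past the flared lips (5 to 20 N; they centre it from 4 mm off); its axis is then 34 mm above the origin.
- fuse_d: the thinnest and shortest of four cartridge fuses: a white ceramic tube with a plain steel cap (ferrule) 16 mm long on each end, diameter 14 mm over the caps and 12 mm on the tube, 76 mm long, lying on its side. Origin at its centre, own x along its length; it may be turned end for end.
- holder_d: holder for the 14 x 76 mm fuse: black base 176 x 52 x 8 mm with two bronze spring clips (narrowest of four), 12 mm wide, 60 mm apart between centres, tips 49 mm up. Origin: centre of the underside; z up, x along the fuse. The fuse, level, is pressed straight down past the flared lips (5 to 20 N; they centre it from 4 mm off); its axis is then 31 mm above the origin.
- marker: a white and red marker pen lying on the table, about 130 mm long and 13 mm thick; to be left alone. Origin under its middle.
- tape_roll: a roll of yellow tape lying flat, 102 mm across and 18 mm high; to be left alone. Origin under its centre.
Not all that is in view belongs to the job. What is shaped like the fuse_d but orange or yellow is not meant.

How it is judged:
By the outcome, as a careful person would: the job done as asked, in the order asked, and still so for the second after the job is handed in, with the robot touching nothing.
It also fails if it takes over 104 s, if anything falls off the work surface, if the arm or the gripper's body presses on something with over 40 N, if the wrist force passes 120 N, or if a joint passes its speed limit or range.

ROBOT

A 6-joint arm with a two-finger parallel gripper is mounted at the origin on a cart in front of the work surface, level with it; the furniture and walls round the work are solid. World frame = base frame: x ahead of the robot, y to its left, z up, the work surface at z = 0. Lengths are in mm, angles in rad, forces in N, time in s.
With the tool pointing down it reaches from about 400 to 925 mm from the base axis. Payload 12.5 kg.
Tool frame: the origin (TCP) lies between the finger pads; the fingertips stand 19 mm ahead of it and the grasp point (between the pads) is the TCP (env.nose_length is the distance from the TCP to the fingertips, in mm); z points along the fingers, y is the line along which they close (so a half turn about z gives the same grasp; the last joint's range is limited). The gripper opens to 95 mm and grips with 3 to 60 N. Pads are 20 mm wide; open, the fingers measure 119 mm over their backs; the gripper's body (75 mm by 180 mm) begins 59 mm behind the grasp point.
Start: joints at [-1.393, 0.491, 1.559, -0, 1.092, -0.106], TCP at [175.026, -600.009, 233.661] pointing down, gripper open.
Joint ranges: [-3.1, 3.1], [-0.84, 2.19], [0.05, 2.79], [-1.13, 4.28], [0.06, 2.93], [-2.69, 2.69]. Speed limits (rad/s): [2.22, 2.22, 2.79, 3.14, 3.14, 3.14].

INTERFACE

Orientations are given as [roll, pitch, yaw] about the fixed x, y, z axes, in that order (R = Rz(yaw) Ry(pitch) Rx(roll)).
In Python, from cell import env gives the robot as it stands. The module is installed in compiled form; this text tells all that it offers.
- The arm moves only by the tool drive_tool, never from a script. Its argument "rows" is a list that holds one entry, the list of rows, each a list of 7 numbers: the shift along the tool's x, y, z scaled (see below), then the turn, a rotation vector about the tool's x, y, z scaled (see below), then the opening, from 0 (shut) to 1 (fully open). In form: [[[tx, ty, tz, ax, ay, az, jaw], ...]]. A call has 1 to 5 rows; each row shifts and turns the commanded pose from where the row before left it, along the tool's axes as they then stand; what a row does not reach is not made up. The controller multiplies each number of a shift by 250 mm and each number of a turn by 180 degrees. A row lasts 1/8 s, in which the tool goes at most 62.5 mm and 10.7 degrees, less where a joint would pass 70% of its speed; a pose out of reach is approached as far as the arm can. A call with a number of a shift or a turn outside -1 to 1 is refused whole. A call with a gripper value outside its range is refused whole. The fingers move at their own pace and stop on an object; the grip force is fixed at half the most. Time passes only in rows, so rows that do not move let the fingers close. It gives the time, the measured TCP pose, the force, the opening and the grip force at its end, in the units of the state.
- env.state(): the state, without advancing time (a new reading comes with each control period).
- env.read_camera(name): name is "scene" or "top" or "wrist"; returns a dict with "color" (420x560x3 uint8, blue, green, red), "camera_matrix" (3x3 intrinsics, pixels), "pose" (4x4, takes a point from camera to world coordinates). Camera axes: x right, y up, looking along -z (the intrinsics and any distortion apply to the point x, -y, -z); pixel columns grow to the right and rows downward; lengths in mm; the calibration is good to about 2 mm. A picture is of the moment at which its call begins. There is no depth.
- env.job_done(): hands the job in; it is judged then, once.
Trained networks look in a picture, given as the dict that the camera call returned (one of the last four; its "shot" number tells which), for a name from the list of things; names that differ only in an ending like _2 or _b are one class to them, and where a whole thing is asked for, a point or a joint stands for the part that bears it (a point fixed in the world has none). Each returns a list of dicts, best first, with "score" (0 to 1); they miss things now and then, are a little off and sometimes report something else, mostly with a low value. They report only what shows in the picture. A call takes as long as a camera call. They do not tell look-alikes from the thing itself.
- env.search_frame(name, picture): "at" ([x, y, z] in mm, in the coordinates of the camera as it stood for that picture, good to about 4 mm: the middle of the surface that is visible of it).
- env.place_of(name, picture): "at" ([x, y, z] in mm, in the coordinates of the camera as it stood for that picture, good to about 4 mm: a listed point, or the origin of a listed thing).
The state is a dict: "t": time; "joints": joint angles; "qvel": joint speeds; "tau": joint torques, N m; "eef_pos": TCP position; "tcp_rot": TCP orientation; "ft_force": force on the tool from outside, world axes, zero at the start; "moment": the same for the moment, N m; "opening": opening from 0.0 (shut) to 1.0 (fully open); "grip_force": force on a finger pad.
Only numpy, scipy, OpenCV 4.12 (cv2) and the standard library are available. Lean on these libraries where they do the work, as an engineer would, in place of code of your own. Each camera call takes 0.05 s, during which the arm holds its last target. There are 200 camera calls.

## Working session

There is one attempt and no reset: what is moved stays moved. The work goes in short steps, Python scripts to look and compute and a tool call to move; the robot and the scene stay as the last step left them, time stands still between calls to the robot, and variables do not carry over. Pictures are saved under pics/ and viewed, at most 17 in all, crops included, and the job is handed in when it is done.

Besides the shell and the picture viewer there is one more tool, called after ">>>" as name(argument=value, ...) on one line, values as JSON. drive_tool: Moves the arm, as the interface text tells. Its arguments: {"type":"object","properties":{"rows":{"type":"array","items":{"type":"array","items":{"type":"array","items":{"type":"number","minimum":-1,"maximum":1}}}}},"required":["rows"]}

```bash
mkdir -p pics
cat > h.py <<'E'
import numpy as np, cv2
from cell import env
from scipy.spatial.transform import Rotation as R
def world(p,pic): return (pic["pose"]@np.r_[p,1])[:3]
def ray(uv,pic,z):
    K=pic["camera_matrix"]; d=np.linalg.inv(K)@[uv[0],uv[1],1]; d=np.array([d[0],-d[1],-d[2]])
    T=pic["pose"]; d=T[:3,:3]@d; o=T[:3,3]; return o+d*(z-o[2])/d[2]
def proj(p,pic):
    T=np.linalg.inv(pic["pose"]); c=T@np.r_[p,1]; q=pic["camera_matrix"]@[c[0],-c[1],-c[2]]; return q[:2]/q[2]
E
python3 - <<'E'
from h import *
import pickle
for n in ["top","scene"]:
    p=env.read_camera(n); cv2.imwrite(f"pics/{n}0.png",p["color"]); pickle.dump(p,open(n+"0.pkl","wb"))
    print(n,p["pose"][:3,3].round(), p["camera_matrix"].round(1).tolist(), [k for k in p])
    for k in ["fuse_a","holder_a","fuse_b","fuse_c","fuse_d","marker","tape_roll"]:
        print(k,[(world(r["at"],p).round().tolist(),round(r["score"],2)) for r in env.place_of(k,p)])
s=env.state(); print(s["t"],s["eef_pos"],s["tcp_rot"],s["opening"])
E
```

```text
top [ 334.   66. 1447.] [[438.3, 0.0, 280.2], [0.0, 438.3, 209.7], [0.0, 0.0, 1.0]] ['color', 'camera_matrix', 'pose', 'shot']
fuse_a [([430.0, 198.0, 13.0], 0.85), ([597.0, 194.0, 18.0], 0.82), ([292.0, -187.0, 7.0], 0.64), ([597.0, 318.0, 7.0], 0.63), ([445.0, 85.0, 11.0], 0.59), ([665.0, -16.0, 6.0], 0.49), ([632.0, 423.0, 10.0], 0.45)]
holder_a [([501.0, -113.0, 1.0], 0.95), ([490.0, -194.0, 0.0], 0.84), ([471.0, -341.0, 3.0], 0.64), ([480.0, -266.0, 5.0], 0.59)]
fuse_b [([430.0, 198.0, 13.0], 0.85), ([597.0, 194.0, 18.0], 0.82), ([292.0, -187.0, 7.0], 0.64), ([597.0, 318.0, 7.0], 0.63), ([445.0, 85.0, 11.0], 0.59), ([665.0, -16.0, 6.0], 0.49), ([632.0, 423.0, 10.0], 0.45)]
fuse_c [([430.0, 198.0, 13.0], 0.85), ([597.0, 194.0, 18.0], 0.82), ([292.0, -187.0, 7.0], 0.64), ([597.0, 318.0, 7.0], 0.63), ([445.0, 85.0, 11.0], 0.59), ([665.0, -16.0, 6.0], 0.49), ([632.0, 423.0, 10.0], 0.45)]
fuse_d [([430.0, 198.0, 13.0], 0.85), ([597.0, 194.0, 18.0], 0.82), ([292.0, -187.0, 7.0], 0.64), ([597.0, 318.0, 7.0], 0.63), ([445.0, 85.0, 11.0], 0.59), ([665.0, -16.0, 6.0], 0.49), ([632.0, 423.
[... 581 characters left out ...]
35.0, 201.0, 13.0], 0.83), ([628.0, 429.0, 6.0], 0.74), ([661.0, -15.0, 8.0], 0.65), ([445.0, 93.0, 9.0], 0.42)]
fuse_c [([596.0, 199.0, 15.0], 0.85), ([594.0, 322.0, 13.0], 0.84), ([435.0, 201.0, 13.0], 0.83), ([628.0, 429.0, 6.0], 0.74), ([661.0, -15.0, 8.0], 0.65), ([445.0, 93.0, 9.0], 0.42)]
fuse_d [([596.0, 199.0, 15.0], 0.85), ([594.0, 322.0, 13.0], 0.84), ([435.0, 201.0, 13.0], 0.83), ([628.0, 429.0, 6.0], 0.74), ([661.0, -15.0, 8.0], 0.65), ([445.0, 93.0, 9.0], 0.42)]
marker [([606.0, 81.0, 2.0], 0.73), ([480.0, -265.0, 9.0], 0.39)]
tape_roll [([448.0, 326.0, 7.0], 0.85)]
0.8 [ 175.05296891 -600.01492437  233.65135838] [3.14147878e+00 1.65762134e-05 2.83870287e-01] 1.0002414447617318
```

View top.

Run:
```python
import cv2
p=cv2.imread("pics/top0.png"); cv2.imwrite("pics/t1.png",cv2.resize(p[20:420,200:500],None,fx=2,fy=2)[:600] if 0 else cv2.resize(p[60:360,200:500],(600,600),interpolation=cv2.INTER_CUBIC))
```

```text
(no output)
```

View pics/top0.png

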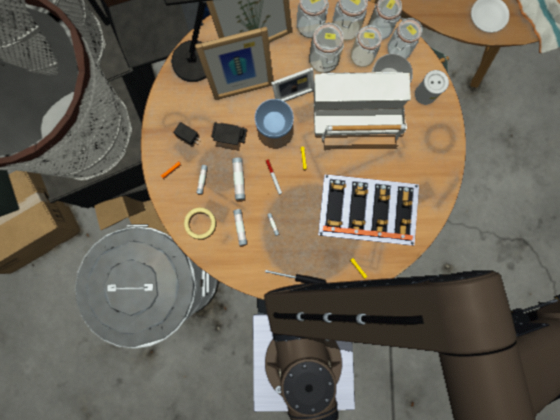

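View pics/scene0.png

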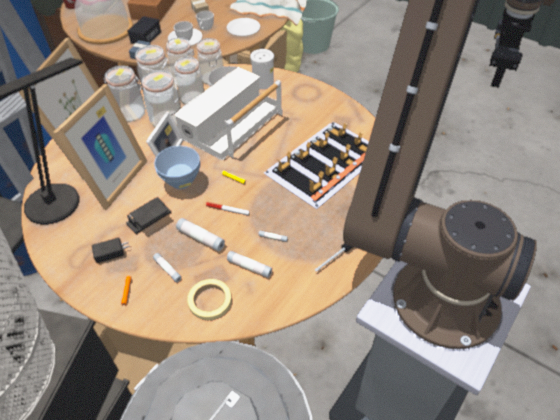

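Run:
```python
from h import *
import pickle
p=env.read_camera("wrist"); s=env.state()
T=np.eye(4);T[:3,:3]=R.from_euler("xyz",s["tcp_rot"]).as_matrix();T[:3,3]=s["eef_pos"]
C=np.linalg.inv(T)@p["pose"]; print(C.round(3),p["camera_matrix"])
t=pickle.load(open("top0.pkl","rb"))["color"]
a=cv2.resize(t[165:285,310:430],(600,600),interpolation=cv2.INTER_CUBIC)
cv2.imwrite("pics/panel.png",a)
```

```text
[[   0.       0.963    0.268   76.555]
 [   1.      -0.      -0.      -1.093]
 [  -0.       0.268   -0.963 -151.104]
 [   0.       0.       0.       1.   ]] [[293.78841979   0.         279.2372852 ]
 [  0.         293.78841979 209.24019544]
 [  0.           0.           1.        ]]
```

View pics/panel.png

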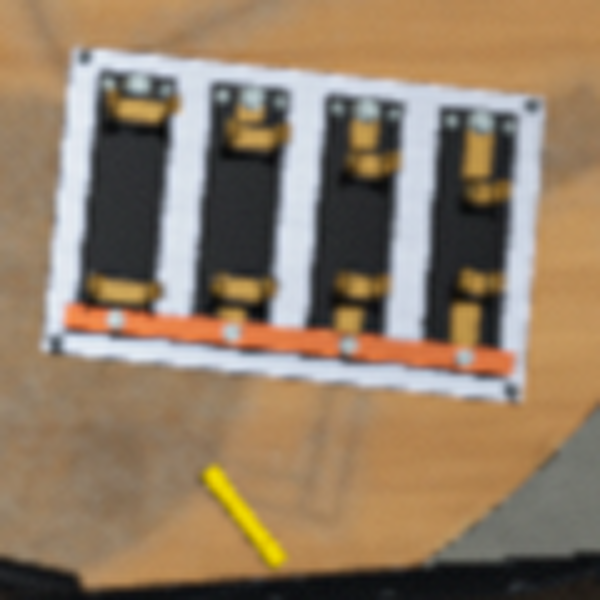

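```bash
cat >> h.py <<'E'
def plan(start,wps,step=55.,astep=9.5):
    """start=(xyz,yaw); wps=[(xyz,yaw,jaw,nrows or None)] -> rows, 5 per call"""
    p=np.array(start[0],float); y=start[1]; rows=[]
    for q,ty,jaw,n in wps:
        q=np.array(q,float); dy=(ty-y+np.pi)%(2*np.pi)-np.pi
        n=n or max(1,int(np.ceil(max(np.linalg.norm(q-p)/step,abs(np.degrees(dy))/astep))))
        for i in range(n):
            d=(q-p)/(n-i); Rm=R.from_euler("xyz",[np.pi,0,y]).as_matrix()
            t=np.round(Rm.T@d/250,3); a=round(-np.degrees(dy)/n/180,4)
            p=p+Rm@t*250; y-=a*np.pi; rows.append([*(t+0.).tolist(),0,0,a,jaw])
        print("wp",q.round(1),round(ty,3),"rows",n)
    for i in range(0,len(rows),5): print(str([rows[i:i+5]]).replace(" ",""))
    return p,y
def cur():
    s=env.state(); return s["eef_pos"],s["tcp_rot"][2]
E
python3 - <<'E'
from h import *
s=cur()
plan(s,[([480,-225,220],-.13,1,None)])
E
```

```text
wp [ 480. -225.  220.] -0.13 rows 9
[[[0.177,-0.122,0.006,0,0,np.float64(0.0146),1],[0.171,-0.13,0.006,0,0,np.float64(0.0146),1],[0.165,-0.138,0.006,0,0,np.float64(0.0146),1],[0.158,-0.145,0.006,0,0,np.float64(0.0146),1],[0.152,-0.152,0.006,0,0,np.float64(0.0146),1]]]
[[[0.144,-0.159,0.006,0,0,np.float64(0.0146),1],[0.137,-0.166,0.006,0,0,np.float64(0.0146),1],[0.129,-0.171,0.006,0,0,np.float64(0.0146),1],[0.121,-0.178,0.007,0,0,np.float64(0.0146),1]]]
```

>>> drive_tool(rows=[[[0.177,-0.122,0.006,0,0,0.0146,1],[0.171,-0.13,0.006,0,0,0.0146,1],[0.165,-0.138,0.006,0,0,0.0146,1],[0.158,-0.145,0.006,0,0,0.0146,1],[0.152,-0.152,0.006,0,0,0.0146,1]]])

```text
t: 1.48
eef_pos: [345.5, -390.3, 226.3]
tcp_rot: [3.141, -0.0, 0.053]
ft_force: [0.6, -0.7, 0.8]
opening: 1.001
grip_force: 0.0
```

>>> drive_tool(rows=[[[0.144,-0.159,0.006,0,0,0.0146,1],[0.137,-0.166,0.006,0,0,0.0146,1],[0.129,-0.171,0.006,0,0,0.0146,1],[0.121,-0.178,0.007,0,0,0.0146,1],[0,0,0,0,0,0,1]]])

```text
t: 2.1
eef_pos: [481.4, -222.4, 219.8]
tcp_rot: [-3.141, -0.0, -0.125]
ft_force: [-0.3, -1.1, -0.3]
opening: 1.002
grip_force: 0.0
```

```bash
sed -i 's/a=round(-np.degrees(dy)\/n\/180,4)/a=round(float(-np.degrees(dy)\/n\/180),4)/' h.py
python3 - <<'E'
from h import *
import pickle
print(cur())
p=env.read_camera("wrist"); pickle.dump(p,open("w1.pkl","wb")); cv2.imwrite("pics/w1.png",p["color"])
print(p["pose"].round(3))
print([(world(r["at"],p).round(1).tolist(),round(r["score"],2)) for r in env.place_of("holder_a",p)])
plan(cur(),[([520,200,260],0,1,None)])
E
```

```text
(array([ 481.40676107, -222.43019025,  219.7986448 ]), np.float64(-0.1252516400797592))
[[-1.25000e-01  9.56000e-01  2.66000e-01  5.56988e+02]
 [-9.92000e-01 -1.20000e-01 -3.30000e-02 -2.30523e+02]
 [-0.00000e+00 -2.68000e-01  9.63000e-01  3.70933e+02]
 [ 0.00000e+00  0.00000e+00  0.00000e+00  1.00000e+00]]
[([503.7, -114.2, 2.4], 0.87), ([496.2, -191.0, 3.0], 0.84), ([484.3, -269.4, 0.7], 0.69), ([475.4, -338.7, 6.1], 0.58)]
wp [520. 200. 260.] 0 rows 8
[[[-0.007,-0.213,-0.02,0,0,-0.0051,1],[-0.004,-0.213,-0.02,0,0,-0.0051,1],[0.0,-0.213,-0.02,0,0,-0.0051,1],[0.003,-0.213,-0.02,0,0,-0.0051,1],[0.007,-0.213,-0.02,0,0,-0.0051,1]]]
[[[0.01,-0.213,-0.02,0,0,-0.0051,1],[0.013,-0.214,-0.02,0,0,-0.0051,1],[0.017,-0.213,-0.021,0,0,-0.0051,1]]]
```

View pics/w1.png

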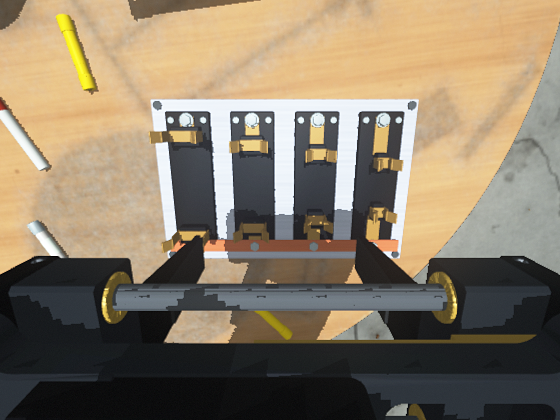

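```bash
cat > ov.py <<'E'
from h import *
import pickle
p=pickle.load(open("w1.pkl","rb"))
for z in (8,11):
    q=[ray(u,p,z)[:2] for u in [(188,112),(252.5,112),(317.5,112),(382,112)]]
    w=[np.linalg.norm(ray(u,p,z)-ray(v,p,z)) for u,v in [((166,113),(210,112)),((360,112),(404,112))]]
    d=q[3]-q[0]; yaw=np.arctan2(d[1],d[0])+np.pi/2
    print(z,np.round(q,1).tolist(),"yaw",yaw,w, [round(np.linalg.norm(q[i+1]-q[i]),1) for i in range(3)])
z0=3
q=np.array([ray(u,p,8+z0)[:2] for u in [(188,112),(252.5,112),(317.5,112),(382,112)]])
ax=np.array([np.cos(yaw),np.sin(yaw)]); ay=np.array([-ax[1],ax[0]])
c=q-88*ax; print("centres",c.round(1).tolist())
S=3; im=cv2.resize(p["color"][90:270,140:420],None,fx=S,fy=S,interpolation=cv2.INTER_CUBIC)
def pl(pts,col):
    uv=np.array([proj(x,p) for x in pts]); uv=((uv-[140,90]+.5)*S).astype(int); cv2.polylines(im,[uv],True,col,1)
for ci,(sp,tip,dm) in zip(c,[(120,62,34),(100,57,27),(80,53,20),(60,49,14)]):
    P=lambda x,y,z:np.r_[ci+x*ax+y*ay,z]
    pl([P(s*88,t*26,8+z0) for s,t in [(1,1),(1,-1),(-1,-1),(-1,1)]],(0,255,0))
    for m in (-1,1):
        pl([P(m*sp/2+s*6,t*dm/2,tip+z0) for s,t in [(1,1),(1,-1),(-1,-1),(-1,1)]],(255,0,255))
cv2.imwrite("pics/ov1.png",im)
E
python3 ov.py
```

```text
8 [[587.8, -126.4], [578.4, -201.6], [568.9, -277.3], [559.4, -352.4]] yaw -0.1249874018966477 [np.float64(51.79209090894837), np.float64(51.66149132124325)] [np.float64(75.7), np.float64(76.3), np.float64(75.7)]
11 [[587.6, -127.3], [578.2, -201.8], [568.8, -276.9], [559.4, -351.4]] yaw -0.12498740189664748 [np.float64(51.36397765584331), np.float64(51.23445760390065)] [np.float64(75.1), np.float64(75.7), np.float64(75.1)]
centres [[500.3, -116.3], [490.9, -190.8], [481.5, -265.9], [472.1, -340.4]]
```

View pics/ov1.png

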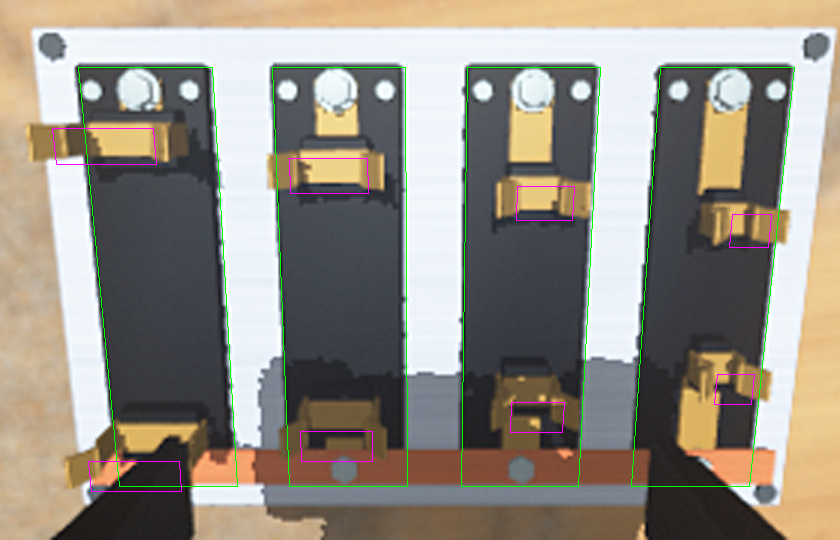

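>>> drive_tool(rows=[[[-0.007,-0.213,-0.02,0,0,-0.0051,1],[-0.004,-0.213,-0.02,0,0,-0.0051,1],[0.0,-0.213,-0.02,0,0,-0.0051,1],[0.003,-0.213,-0.02,0,0,-0.0051,1],[0.007,-0.213,-0.02,0,0,-0.0051,1]]])

```text
t: 2.82
eef_pos: [505.4, 40.3, 245.3]
tcp_rot: [3.141, -0.001, -0.05]
ft_force: [1.3, 0.6, -0.3]
opening: 0.997
grip_force: 0.0
```

>>> drive_tool(rows=[[[0.01,-0.213,-0.02,0,0,-0.0051,1],[0.013,-0.214,-0.02,0,0,-0.0051,1],[0.017,-0.213,-0.021,0,0,-0.0051,1],[0,0,0,0,0,0,1]]])

```text
t: 3.32
eef_pos: [521.1, 201.2, 260.3]
tcp_rot: [-3.141, -0.001, 0.002]
ft_force: [-0.2, -0.5, 0.3]
opening: 0.998
grip_force: 0.0
```

Run:
```python
from h import *
import pickle
print(cur())
p=env.read_camera("wrist"); pickle.dump(p,open("w2.pkl","wb")); cv2.imwrite("pics/w2.png",p["color"])
print([(world(r["at"],p).round(1).tolist(),round(r["score"],2)) for r in env.place_of("fuse_a",p)])
```

```text
(array([521.05763996, 201.1533736 , 260.30138176]), np.float64(0.00157308446076998))
[([435.3, 199.9, 18.6], 0.85), ([662.6, -14.9, 7.1], 0.72), ([597.2, 202.4, 15.3], 0.69), ([596.5, 326.7, 7.2], 0.61), ([440.9, 90.1, 7.0], 0.48)]
```

View pics/w2.png

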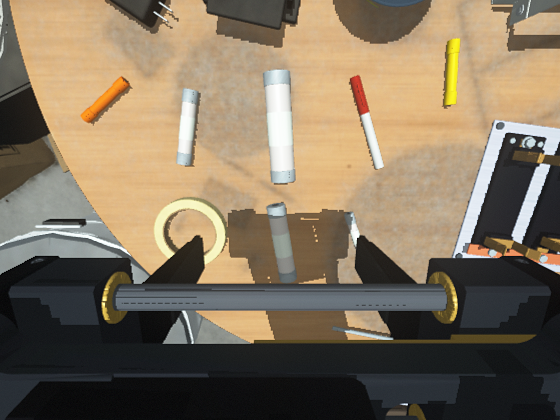

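```bash
cat >> h.py <<'E'
def fuse(pic,guess,r,L):
    """silhouette of a fuse near world guess -> axis centre, yaw, measured length"""
    hsv=cv2.cvtColor(pic["color"],cv2.COLOR_BGR2HSV)
    m=((hsv[...,1]<50)&(hsv[...,2]>90)).astype(np.uint8)
    n,lab=cv2.connectedComponents(m); u=proj([guess[0],guess[1],r],pic).round().astype(int)
    w=lab[u[1]-8:u[1]+9,u[0]-8:u[0]+9].ravel(); w=w[w>0]; k=np.bincount(w).argmax()
    ys,xs=np.nonzero(lab==k)
    P=np.array([ray((x,y),pic,r)[:2] for x,y in zip(xs,ys)])
    (c,sz,an)=cv2.minAreaRect(P.astype(np.float32))
    b=cv2.boxPoints((c,sz,an)); e=b[1]-b[0]; f=b[2]-b[1]; l=e if np.hypot(*e)>np.hypot(*f) else f
    yaw=np.arctan(l[1]/l[0]) if abs(l[0])>abs(l[1]) else np.arctan2(l[1],l[0])
    return np.round(c,1).tolist(),round(float(yaw),3),np.round(sz,1).tolist(),len(xs),(xs.min(),ys.min(),xs.max(),ys.max())
E
python3 - <<'E'
from h import *
import pickle
p=pickle.load(open("w2.pkl","rb"))
for n,g,r,L in [("a",(597,202),17,136),("c",(596,327),10,96),("b",(433,200),13.5,116)]: print(n,fuse(p,g,r,L))
t=pickle.load(open("top0.pkl","rb"))
for n,g,r,L in [("a",(597,194),17,136),("c",(597,318),10,96),("b",(430,198),13.5,116),("d",(445,85),7,76)]: print(n,fuse(t,g,r,L))
w=pickle.load(open("w1.pkl","rb"))
f=lambda x,y,z:ray((140+x/3-.5,90+y/3-.5),w,z)[:2]
yaw=-.125; ax=np.array([np.cos(yaw),np.sin(yaw)])
for n,u,z,sp in [("a",(108.5,141),62,120),("b",(326.5,170),57,100),("c",(544.5,197),53,80),("d",(745,224),49,60)]:
    for z0 in (0,3): print(n,(f(*u,z+z0)-ax*sp/2).round(1))
E
```

```text
a ([596.1, 202.8], 0.059, [142.4, 34.0], 2858, (np.int64(263), np.int64(69), np.int64(294), np.int64(183)))
c ([596.7, 324.4], -0.177, [20.8, 98.3], 1160, (np.int64(176), np.int64(88), np.int64(198), np.int64(165)))
b ([434.0, 198.5], 0.169, [124.8, 26.5], 1385, (np.int64(266), np.int64(203), np.int64(296), np.int64(282)))
a ([596.8, 200.3], 0.055, [140.8, 33.4], 409, (np.int64(232), np.int64(157), np.int64(244), np.int64(199)))
c ([596.3, 321.9], -0.163, [20.3, 96.9], 172, (np.int64(197), np.int64(165), np.int64(206), np.int64(193)))
b ([435.1, 196.1], 0.167, [118.5, 24.7], 264, (np.int64(234), np.int64(209), np.int64(246), np.int64(244)))
d ([442.2, 88.6], 0.362, [78.5, 15.9], 110, (np.int64(268), np.int64(213), np.int64(278), np.int64(235)))
a [ 501.9 -117. ]
a [ 501.9 -118. ]
b [ 492.8 -189.8]
b [ 493.  -190.2]
c [ 483.6 -266.3]
c [ 483.9 -265.9]
d [ 474.3 -339.5]
d [ 474.8 -338.5]
```

Run:
```python
from h import *
s=plan(cur(),[([596.1,202.3,130],.057,1,None),([596.1,202.3,22],.057,1,None)])
s=plan(s,[([596.1,202.3,22],.057,0,5)])
```

```text
wp [596.1 202.3 130. ] 0.057 rows 3
wp [596.1 202.3  22. ] 0.057 rows 2
[[[0.1,-0.005,0.173,0,0,-0.0062,1],[0.101,-0.003,0.173,0,0,-0.0062,1],[0.101,-0.001,0.174,0,0,-0.0062,1],[0.0,0.0,0.216,0,0,0.0,1],[0.0,0.0,0.216,0,0,0.0,1]]]
wp [596.1 202.3  22. ] 0.057 rows 5
[[[0.0,0.0,0.0,0,0,0.0,0],[0.0,0.0,0.0,0,0,0.0,0],[0.0,0.0,0.0,0,0,0.0,0],[0.0,0.0,0.0,0,0,0.0,0],[0.0,0.0,0.0,0,0,0.0,0]]]
```

>>> drive_tool(rows=[[[0.1,-0.005,0.173,0,0,-0.0062,1],[0.101,-0.003,0.173,0,0,-0.0062,1],[0.101,-0.001,0.174,0,0,-0.0062,1],[0,0,0.2,0,0,0,1],[0,0,0.15,0,0,0,1]]])

```text
t: 4.05
eef_pos: [596.1, 200.7, 40.5]
tcp_rot: [3.141, 0.002, 0.055]
ft_force: [0.9, 0.3, 0.1]
opening: 1.002
grip_force: 0.0
```

>>> drive_tool(rows=[[[0,0,0.062,0,0,0,1],[0,0,0.02,0,0,0,1],[0,0,0,0,0,0,1]]])

```text
t: 4.42
eef_pos: [596.8, 203.1, 23.2]
tcp_rot: [-3.141, -0.002, 0.057]
ft_force: [-0.5, -0.8, -0.4]
opening: 1.001
grip_force: 0.0
```

```bash
python3 -c "
from h import *
print(cur(),env.state()['t'])"
```

```text
(array([596.76644475, 203.07521337,  23.22332325]), np.float64(0.057086540306093836)) 4.425
```

>>> drive_tool(rows=[[[0,0,0,0,0,0,0],[0,0,0,0,0,0,0],[0,0,0,0,0,0,0],[0,0,0,0,0,0,0],[0,0,0,0,0,0,0]]])

```text
t: 5.05
eef_pos: [596.1, 203.5, 22.1]
tcp_rot: [3.142, 0.0, 0.058]
ft_force: [0.4, 0.6, -0.5]
opening: 0.533
grip_force: 0.0
```

>>> drive_tool(rows=[[[0,0,-0.1,0,0,0,0],[0,0,-0.2,0,0,0,0],[0,0,-0.2,0,0,0,0],[0,0,0,0,0,0,0]]])

```text
t: 5.55
eef_pos: [597.6, 203.8, 150.9]
tcp_rot: [-3.141, -0.007, 0.058]
ft_force: [-0.1, -0.1, -0.3]
opening: 0.107
grip_force: 0.0
```

```bash
python3 -c "
from h import *
print(cur(),env.state()['t'])
plan(cur(),[([501.6,-116.6,140],-.125,0,None)])"
```

```text
(array([597.56745606, 203.82250881, 150.91158825]), np.float64(0.057724614124825546)) 5.55
wp [ 501.6 -116.6  140. ] -0.125 rows 7
[[[-0.065,0.18,0.006,0,0,0.0083,0],[-0.061,0.181,0.006,0,0,0.0083,0],[-0.056,0.183,0.006,0,0,0.0083,0],[-0.051,0.184,0.006,0,0,0.0083,0],[-0.046,0.185,0.007,0,0,0.0083,0]]]
[[[-0.041,0.187,0.006,0,0,0.0083,0],[-0.037,0.188,0.007,0,0,0.0083,0]]]
```

Fingers are slower than assumed (~0.75/s); I lifted empty. Reopen, descend again, and wait longer.

>>> drive_tool(rows=[[[-0.004,0.004,0,0,0,0,0.6],[0,0,0,0,0,0,0.6],[0,0,0,0,0,0,0.6],[0,0,0,0,0,0,0.6],[0,0,0,0,0,0,0.6]]])

```text
t: 6.18
eef_pos: [595.2, 202.4, 146.8]
tcp_rot: [3.141, 0.0, 0.058]
ft_force: [0.8, -0.2, 0.0]
opening: 0.571
grip_force: 0.0
```

Run:
```python
from h import *
p=env.read_camera("wrist"); print(cur(),env.state()['opening'])
print(fuse(p,(597,202),17,136))
```

```text
(array([595.17878758, 202.3847419 , 146.90301021]), np.float64(0.057635356011823013)) 0.5833698643092412
([592.3, 202.2], 0.066, [145.0, 33.8], 4658, (np.int64(262), np.int64(135), np.int64(298), np.int64(276)))
```

>>> drive_tool(rows=[[[0.005,0,0.2,0,0,0,0.6],[0,0,0.2,0,0,0,0.6],[0,0,0.08,0,0,0,0.6],[0,0,0.018,0,0,0,0.6],[0,0,0,0,0,0,0.2]]])

```text
t: 6.85
eef_pos: [597.1, 202.6, 23.8]
tcp_rot: [-3.141, -0.002, 0.058]
ft_force: [0.2, -0.9, 0.6]
opening: 0.541
grip_force: 0.0
```

>>> drive_tool(rows=[[[0,0,0,0,0,0,0.2],[0,0,0,0,0,0,0.2],[0,0,0,0,0,0,0.2],[0,0,0,0,0,0,0.2]]])

```text
t: 7.35
eef_pos: [596.9, 202.5, 23.6]
tcp_rot: [-3.141, -0.001, 0.058]
ft_force: [-2.5, -0.0, 7.4]
opening: 0.334
grip_force: 30.0
```

>>> drive_tool(rows=[[[0,0,-0.1,0,0,0,0],[0,0,-0.2,0,0,0,0],[0,0,-0.18,0,0,0,0],[0,0,0,0,0,0,0]]])

```text
t: 7.85
eef_pos: [597.6, 202.8, 146.1]
tcp_rot: [-3.141, -0.006, 0.058]
ft_force: [0.2, 0.1, -2.8]
opening: 0.329
grip_force: 30.0
```

```bash
python3 -c "
from h import *
s=env.state(); print(cur(),s['t'],s['opening'],s['grip_force'])
plan(cur(),[([501.6,-116.6,120],-.125,0,None)])"
```

```text
(array([597.6238889 , 202.77485414, 146.05427634]), np.float64(0.05770862421222356)) 7.85 0.3294937575220336 29.978958070278168
wp [ 501.6 -116.6  120. ] -0.125 rows 7
[[[-0.065,0.179,0.015,0,0,0.0083,0],[-0.061,0.181,0.015,0,0,0.0083,0],[-0.056,0.182,0.015,0,0,0.0083,0],[-0.051,0.184,0.015,0,0,0.0083,0],[-0.046,0.185,0.015,0,0,0.0083,0]]]
[[[-0.042,0.186,0.015,0,0,0.0083,0],[-0.036,0.186,0.014,0,0,0.0083,0]]]
```

>>> drive_tool(rows=[[[-0.065,0.179,0.015,0,0,0.0083,0],[-0.061,0.181,0.015,0,0,0.0083,0],[-0.056,0.182,0.015,0,0,0.0083,0],[-0.051,0.184,0.015,0,0,0.0083,0],[-0.046,0.185,0.015,0,0,0.0083,0]]])

```text
t: 8.48
eef_pos: [526.7, -27.1, 122.7]
tcp_rot: [-3.142, 0.002, -0.074]
ft_force: [1.6, -1.3, -2.3]
opening: 0.334
grip_force: 30.0
```

>>> drive_tool(rows=[[[-0.042,0.186,0.015,0,0,0.0083,0],[-0.036,0.186,0.014,0,0,0.0083,0],[0,0,0,0,0,0,0],[0,0,0,0,0,0,0]]])

```text
t: 8.98
eef_pos: [500.2, -116.5, 116.0]
tcp_rot: [-3.141, 0.001, -0.125]
ft_force: [-0.3, -0.0, -2.1]
opening: 0.333
grip_force: 30.0
```

```bash
cat > chk.py <<'E'
from h import *
import sys,pickle
n=sys.argv[1]; p=env.read_camera("wrist"); s=env.state(); pickle.dump(p,open(n+".pkl","wb"))
cv2.imwrite(f"pics/{n}.png",cv2.resize(p["color"][70:300,120:440],(800,575),interpolation=cv2.INTER_CUBIC)); print(cur(),s['t'],s['opening'],s["ft_force"].round(1))
E
python3 chk.py pa
```

```text
(array([ 500.41222456, -116.09444931,  116.15360703]), np.float64(-0.12430255896976972)) 9.025 0.32779154638252844 [-0.2  0.6 -2. ]
```

View pics/pa.png

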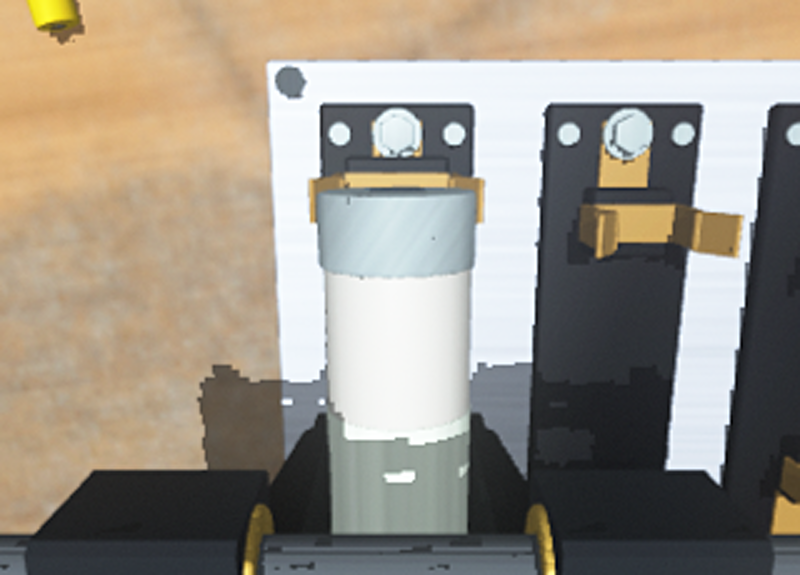

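Run:
```python
from h import *
import pickle
p=pickle.load(open("pa.pkl","rb")); yaw=-.1245; ax=np.array([np.cos(yaw),np.sin(yaw)]); t=np.array([500.4,-116.1])
g=lambda r,c,z: (ray((120+c/2.5-.3,70+r/2.5-.3),p,z)[:2]-t)
ay=np.array([-ax[1],ax[0]])
for n,r,c,z in [("lipL near",222,312,62),("lipL far",178,312,62),("lip mid",200,397,62),("base end",103,397,8),("cap end top",192,397,126.5),("cap inner top",277,397,126)]:
    d=g(r,c,z); print(n,(d@ax).round(1),(d@ay).round(1))
```

```text
lipL near 55.2 24.9
lipL far 67.1 24.6
lip mid 61.2 1.4
base end 89.2 1.5
cap end top 67.3 1.3
cap inner top 51.1 1.3
```

>>> drive_tool(rows=[[[0.008,0,0.04,0,0,0,0],[0,0,0.04,0,0,0,0],[0,0,0.04,0,0,0,0],[0,0,0.03,0,0,0,0],[0,0,0.03,0,0,0,0]]])

```text
t: 9.65
eef_pos: [502.5, -117.0, 71.1]
tcp_rot: [3.142, 0.0, -0.125]
ft_force: [-0.3, 2.4, 5.5]
opening: 0.328
grip_force: 30.0
```

>>> drive_tool(rows=[[[0,0,0.024,0,0,0,0],[0,0,0.024,0,0,0,0],[0,0,0.024,0,0,0,0],[0,0,0.016,0,0,0,0],[0,0,0,0,0,0,0]]])

```text
t: 10.28
eef_pos: [502.8, -117.0, 50.6]
tcp_rot: [3.141, -0.001, -0.125]
ft_force: [-2.2, 4.6, 17.5]
opening: 0.327
grip_force: 30.0
```

>>> drive_tool(rows=[[[0,0,0.012,0,0,0,0],[0,0,0,0,0,0,0]]])

```text
t: 10.52
eef_pos: [503.6, -117.1, 48.8]
tcp_rot: [3.141, -0.004, -0.125]
ft_force: [-2.4, 6.9, 32.9]
opening: 0.33
grip_force: 30.0
```

>>> drive_tool(rows=[[[0,0,0.012,0,0,0,0],[0,0,0,0,0,0,0]]])

```text
t: 10.78
eef_pos: [504.2, -117.2, 46.2]
tcp_rot: [3.141, -0.006, -0.125]
ft_force: [-1.1, 7.6, 38.0]
opening: 0.331
grip_force: 30.0
```

>>> drive_tool(rows=[[[0,0,-0.02,0,0,0,0.5],[0,0,0,0,0,0,0.5],[0,0,0,0,0,0,0.5],[0,0,-0.1,0,0,0,0.5],[0,0,-0.2,0,0,0,0.6]]])

```text
t: 11.4
eef_pos: [501.6, -116.9, 122.7]
tcp_rot: [-3.141, 0.004, -0.125]
ft_force: [-0.2, -0.8, -0.2]
opening: 0.559
grip_force: 0.0
```

>>> drive_tool(rows=[[[-0.1,0,-0.2,0,0,0,0.6],[-0.1,0,0,0,0,0,0.6],[0,0,0,0,0,0,0.6]]])

```text
t: 11.78
eef_pos: [451.8, -110.7, 173.8]
tcp_rot: [3.141, 0.0, -0.125]
ft_force: [0.5, -0.9, -0.5]
opening: 0.598
grip_force: 0.0
```

```bash
python3 chk.py pa2
```

```text
(array([ 452.88299602, -110.97973964,  173.57855787]), np.float64(-0.12534822046982907)) 11.825 0.6014482738701468 [ 0.1 -0.1 -0.4]
```

View pics/pa2.png

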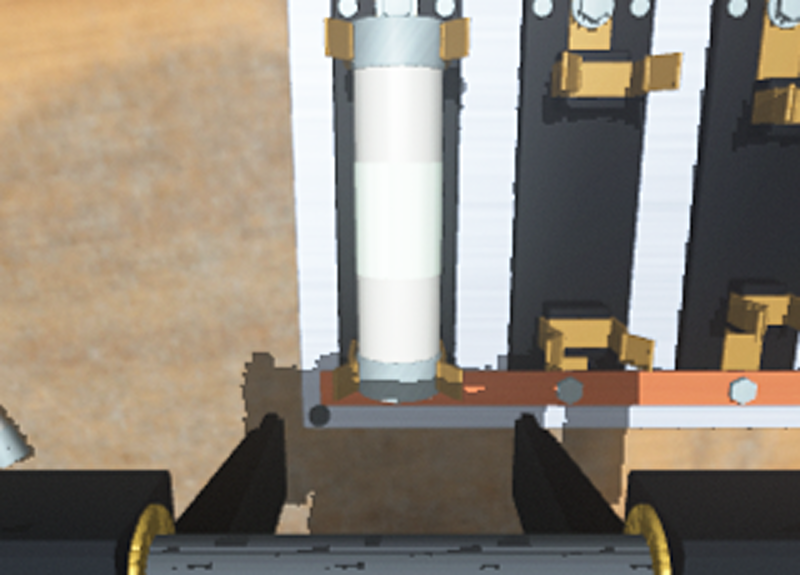

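```bash
cat > seat.py <<'E'
from h import *
import pickle
def seat(pk,hc,col,capf,capn,lipf,lipn,capend,r,tip,yaw=-.125):
    """rows in the crop: inner cap edges far/near, lip mids far/near, far cap end"""
    p=pickle.load(open(pk,"rb")); ax=np.array([np.cos(yaw),np.sin(yaw)])
    X=lambda row,z:(ray((120+col/2.5-.3,70+row/2.5-.3),p,z)[:2]-hc)@ax
    for z in range(tip-10,tip+12,3): print(z,"cap gap",(X(capf,z)-X(capn,z)).round(1),"cap mid",((X(capf,z)+X(capn,z))/2).round(1),"far end",X(capend,z).round(1),"| lip gap",(X(lipf,z)-X(lipn,z)).round(1),"lip mid",((X(lipf,z)+X(lipn,z))/2).round(1))
E
python3 -c "
from seat import *
seat('pa2.pkl',np.array([501.6,-116.6]),397,67,360,39.5,378,15,17,62)"
```

```text
52 cap gap 106.4 cap mid -1.3 far end 68.7 | lip gap 122.7 lip mid -0.5
55 cap gap 105.3 cap mid -1.0 far end 68.2 | lip gap 121.3 lip mid -0.2
58 cap gap 104.1 cap mid -0.7 far end 67.7 | lip gap 120.0 lip mid 0.1
61 cap gap 102.9 cap mid -0.4 far end 67.2 | lip gap 118.6 lip mid 0.4
64 cap gap 101.8 cap mid -0.1 far end 66.8 | lip gap 117.3 lip mid 0.7
67 cap gap 100.6 cap mid 0.2 far end 66.3 | lip gap 115.9 lip mid 1.0
70 cap gap 99.4 cap mid 0.5 far end 65.8 | lip gap 114.6 lip mid 1.3
73 cap gap 98.3 cap mid 0.8 far end 65.4 | lip gap 113.2 lip mid 1.6
```

```bash
python3 -c "
from h import *
plan(cur(),[([395,175,190],.1,.6,None)])"
```

```text
wp [395. 175. 190.] 0.1 rows 6
[[[-0.062,-0.184,-0.011,0,0,-0.012,0.6],[-0.055,-0.187,-0.011,0,0,-0.012,0.6],[-0.048,-0.188,-0.011,0,0,-0.012,0.6],[-0.041,-0.19,-0.011,0,0,-0.012,0.6],[-0.034,-0.192,-0.011,0,0,-0.012,0.6]]]
[[[-0.026,-0.193,-0.011,0,0,-0.012,0.6]]]
```

>>> drive_tool(rows=[[[-0.062,-0.184,-0.011,0,0,-0.012,0.6],[-0.055,-0.187,-0.011,0,0,-0.012,0.6],[-0.048,-0.188,-0.011,0,0,-0.012,0.6],[-0.041,-0.19,-0.011,0,0,-0.012,0.6],[-0.034,-0.192,-0.011,0,0,-0.012,0.6]]])

```text
t: 12.45
eef_pos: [405.0, 129.1, 186.8]
tcp_rot: [3.141, 0.001, 0.065]
ft_force: [0.1, -0.6, 0.7]
opening: 0.602
grip_force: 0.0
```

>>> drive_tool(rows=[[[-0.026,-0.193,-0.011,0,0,-0.012,0.6],[0,0,0,0,0,0,0.6],[0,0,0,0,0,0,0.6]]])

```text
t: 12.82
eef_pos: [395.4, 175.2, 189.5]
tcp_rot: [3.141, 0.001, 0.102]
ft_force: [-0.2, -0.3, -0.1]
opening: 0.597
grip_force: 0.0
```

```bash
python3 chk.py fb
python3 - <<'E'
from h import *
import pickle
p=pickle.load(open("fb.pkl","rb")); print(p["pose"][:3,3])
print(fuse(p,(435,198),13.5,116)); print(fuse(p,(442,89),7,76)); print(fuse(p,(596,323),10,96))
cv2.imwrite("pics/fbf.png",p["color"])
E
```

```text
(array([395.41344228, 174.69897776, 189.58580443]), np.float64(0.10056594304038757)) 12.875 0.6007480484782663 [-0.3  0.2 -0.2]
[471.35375628 184.26123303 340.54608747]
([435.0, 198.7], 0.169, [120.4, 26.4], 2525, (np.int64(246), np.int64(102), np.int64(278), np.int64(212)))
([443.0, 89.9], 0.354, [79.4, 14.8], 861, (np.int64(348), np.int64(126), np.int64(371), np.int64(194)))Traceback (most recent call last):
  File "<stdin>", line 4, in <module>
  File "h.py", line 30, in fuse
    w=lab[u[1]-8:u[1]+9,u[0]-8:u[0]+9].ravel(); w=w[w>0]; k=np.bincount(w).argmax()
                                                            ~~~~~~~~~~~~~~~~~~~~~^^
ValueError: attempt to get argmax of an empty sequence
```

```bash
python3 -c "
from h import *
plan(cur(),[([436.5,197.8,70],.168,.5,3),([436.5,197.8,30],.168,.5,1),([436.5,197.8,22],.168,.5,1)])"
```

```text
wp [436.5 197.8  70. ] 0.168 rows 3
wp [436.5 197.8  30. ] 0.168 rows 1
wp [436.5 197.8  22. ] 0.168 rows 1
[[[0.058,-0.025,0.159,0,0,-0.0072,0.5],[0.058,-0.024,0.16,0,0,-0.0072,0.5],[0.058,-0.023,0.159,0,0,-0.0072,0.5],[0.0,0.0,0.16,0,0,0.0001,0.5],[0.0,0.0,0.032,0,0,0.0,0.5]]]
```

>>> drive_tool(rows=[[[0.058,-0.025,0.159,0,0,-0.0072,0.5],[0.058,-0.024,0.16,0,0,-0.0072,0.5],[0.058,-0.023,0.159,0,0,-0.0072,0.5],[0,0,0.16,0,0,0,0.5],[0,0,0.032,0,0,0,0.5]]])

```text
t: 13.5
eef_pos: [435.4, 197.0, 20.5]
tcp_rot: [3.141, 0.004, 0.167]
ft_force: [0.3, 0.7, 0.3]
opening: 0.501
grip_force: 0.0
```

>>> drive_tool(rows=[[[0,0,0,0,0,0,0.45],[0,0,0,0,0,0,0],[0,0,0,0,0,0,0],[0,0,0,0,0,0,0],[0,0,0,0,0,0,0]]])

```text
t: 14.12
eef_pos: [436.4, 198.5, 23.5]
tcp_rot: [-3.142, -0.002, 0.169]
ft_force: [0.5, -2.1, 9.6]
opening: 0.257
grip_force: 30.0
```

```bash
python3 -c "
from h import *
s=env.state(); print(cur(),s['t'],s['opening'],s['grip_force'])
q=list(cur()[0]); 
plan(cur(),[([*q[:2],80],.168,0,2),([*q[:2],115],.168,0,1),([492.5,-190.6,115],-.125,0,None)])"
```

```text
(array([436.35265826, 198.48625497,  23.51944726]), np.float64(0.16922531536973273)) 14.125 0.2567939706337651 30.001456439495087
wp [436.4 198.5  80. ] 0.168 rows 2
wp [436.4 198.5 115. ] 0.168 rows 1
wp [ 492.5 -190.6  115. ] -0.125 rows 8
[[[0.0,0.0,-0.113,0,0,0.0002,0],[0.0,0.0,-0.113,0,0,0.0002,0],[0.0,0.0,-0.14,0,0,-0.0,0],[-0.005,0.196,0.0,0,0,0.0117,0],[0.002,0.197,0.0,0,0,0.0117,0]]]
[[[0.01,0.196,0.0,0,0,0.0117,0],[0.017,0.196,0.0,0,0,0.0117,0],[0.024,0.195,0.0,0,0,0.0117,0],[0.031,0.194,0.0,0,0,0.0117,0],[0.038,0.193,0.0,0,0,0.0117,0]]]
[[[0.046,0.191,0.0,0,0,0.0117,0]]]
```

>>> drive_tool(rows=[[[0,0,-0.11,0,0,0,0],[0,0,-0.12,0,0,0,0],[0,0,-0.16,0,0,0,0],[-0.005,0.196,0,0,0,0.0117,0],[0.002,0.197,0,0,0,0.0117,0]]])

```text
t: 14.75
eef_pos: [450.0, 100.4, 120.9]
tcp_rot: [3.141, -0.002, 0.096]
ft_force: [0.5, -0.2, -2.5]
opening: 0.256
grip_force: 30.0
```

>>> drive_tool(rows=[[[0.01,0.196,0,0,0,0.0117,0],[0.017,0.196,0,0,0,0.0117,0],[0.024,0.195,0,0,0,0.0117,0],[0.031,0.194,0,0,0,0.0117,0],[0.038,0.193,0,0,0,0.0117,0]]])

```text
t: 15.38
eef_pos: [485.3, -143.5, 120.4]
tcp_rot: [3.141, -0.0, -0.089]
ft_force: [1.0, 1.0, -1.1]
opening: 0.257
grip_force: 30.0
```

>>> drive_tool(rows=[[[0.046,0.191,0,0,0,0.0117,0],[0,0,0,0,0,0,0],[0,0,0,0,0,0,0]]])

```text
t: 15.75
eef_pos: [492.1, -190.1, 120.1]
tcp_rot: [-3.141, 0.001, -0.125]
ft_force: [-0.7, 0.5, -0.9]
opening: 0.255
grip_force: 30.0
```

```bash
python3 chk.py pb
```

```text
(array([ 492.20974258, -189.6809286 ,  120.16877626]), np.float64(-0.1242057457741419)) 15.8 0.2564971363506231 [-0.6  0.4 -1.8]
```

View pics/pb.png

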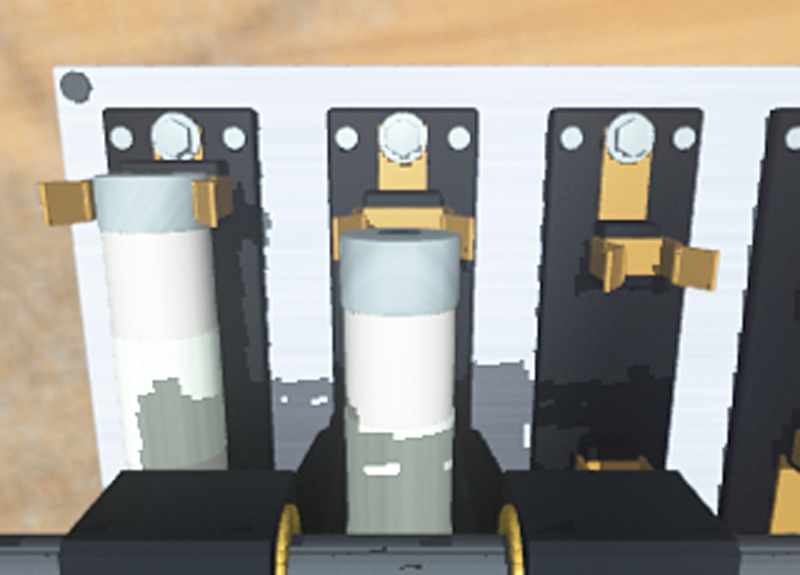

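```bash
cat > rel.py <<'E'
from h import *
import pickle
def rel(pk,t,L,sp,top,tip,lip,cap,base,yaw=-.125):
    p=pickle.load(open(pk,"rb")); ax=np.array([np.cos(yaw),np.sin(yaw)]); ay=np.array([-ax[1],ax[0]])
    def g(r,c,z):
        d=ray((120+c/2.5-.3,70+r/2.5-.3),p,z)[:2]-t; return np.round([d@ax,d@ay],1)
    print("holder by lips",g(*lip,tip)-[sp/2,0],"by base",g(*base,8)-[88,0])
    print("fuse by end",g(cap[0],cap[2],top)-[L/2,0],"by inner",g(cap[1],cap[2],top-1)-[L/2-16,0])
E
python3 -c "
from rel import *
rel('pb.pkl',np.array([492.2,-189.9]),116,100,123.6,57,(237,404),(230,317,401),(108,403.5))"
```

```text
holder by lips [ 0.1 -0.3] by base [-0.1 -0.4]
fuse by end [1.5 0.7] by inner [-0.5  0.7]
```

>>> drive_tool(rows=[[[-0.002,0.004,0.05,0,0,0,0],[0,0,0.05,0,0,0,0],[0,0,0.05,0,0,0,0],[0,0,0.03,0,0,0,0],[0,0,0.03,0,0,0,0]]])

```text
t: 16.42
eef_pos: [492.1, -191.5, 67.1]
tcp_rot: [3.142, -0.0, -0.125]
ft_force: [0.2, -0.1, 11.0]
opening: 0.261
grip_force: 30.0
```

>>> drive_tool(rows=[[[0,0,0.024,0,0,0,0],[0,0,0.024,0,0,0,0],[0,0,0.024,0,0,0,0],[0,0,0.008,0,0,0,0],[0,0,0,0,0,0,0]]])

```text
t: 17.05
eef_pos: [492.6, -191.7, 49.7]
tcp_rot: [3.141, -0.003, -0.125]
ft_force: [-4.7, 3.8, 32.5]
opening: 0.256
grip_force: 30.0
```

>>> drive_tool(rows=[[[0,0,0.012,0,0,0,0],[0,0,0,0,0,0,0]]])

```text
t: 17.3
eef_pos: [493.4, -191.9, 47.3]
tcp_rot: [3.14, -0.005, -0.125]
ft_force: [-2.4, 5.0, 38.6]
opening: 0.253
grip_force: 30.0
```

>>> drive_tool(rows=[[[0,0,-0.02,0,0,0,0.45],[0,0,0,0,0,0,0.45],[0,0,0,0,0,0,0.45],[0,0,-0.1,0,0,0,0.45],[0,0,-0.2,0,0,0,0.5]]])

```text
t: 17.92
eef_pos: [491.1, -191.1, 123.6]
tcp_rot: [-3.14, 0.004, -0.125]
ft_force: [0.7, 0.1, -0.5]
opening: 0.488
grip_force: 0.0
```

>>> drive_tool(rows=[[[-0.1,0,-0.2,0,0,0,0.5],[-0.1,0,0,0,0,0,0.5],[0,0,0,0,0,0,0.5]]])

```text
t: 18.3
eef_pos: [441.4, -185.1, 174.8]
tcp_rot: [3.142, 0.0, -0.126]
ft_force: [0.5, 0.0, -0.8]
opening: 0.499
grip_force: 0.0
```

```bash
python3 chk.py pb2; python3 -c "
from h import *
plan(cur(),[([520,325,190],-.17,.5,None)])"
```

```text
(array([ 442.32334339, -185.35530946,  174.55070123]), np.float64(-0.1255058164772973)) 18.35 0.5020327263265474 [ 0.8 -0.5 -1.2]
wp [520. 325. 190.] -0.17 rows 10
[[[0.005,-0.206,-0.006,0,0,0.0014,0.5],[0.004,-0.206,-0.006,0,0,0.0014,0.5],[0.004,-0.207,-0.006,0,0,0.0014,0.5],[0.003,-0.207,-0.006,0,0,0.0014,0.5],[0.002,-0.206,-0.006,0,0,0.0014,0.5]]]
[[[0.001,-0.207,-0.006,0,0,0.0014,0.5],[0.0,-0.206,-0.006,0,0,0.0014,0.5],[-0.001,-0.207,-0.007,0,0,0.0014,0.5],[-0.003,-0.206,-0.006,0,0,0.0014,0.5],[-0.003,-0.207,-0.007,0,0,0.0014,0.5]]]
```

View pics/pb2.png

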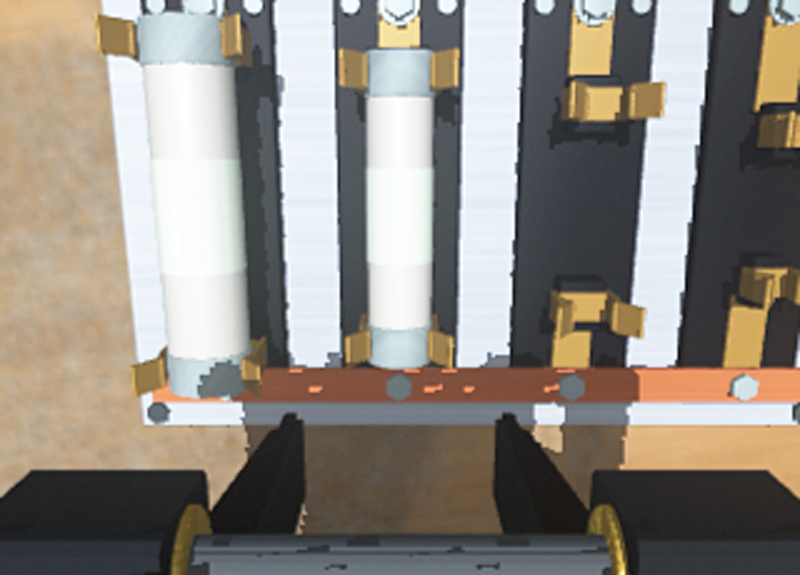

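>>> drive_tool(rows=[[[0.005,-0.206,-0.006,0,0,0.0014,0.5],[0.004,-0.206,-0.006,0,0,0.0014,0.5],[0.004,-0.207,-0.006,0,0,0.0014,0.5],[0.003,-0.207,-0.006,0,0,0.0014,0.5],[0.002,-0.206,-0.006,0,0,0.0014,0.5]]])

```text
t: 18.98
eef_pos: [482.1, 71.9, 181.3]
tcp_rot: [3.141, 0.001, -0.147]
ft_force: [0.7, 0.2, -0.0]
opening: 0.5
grip_force: 0.0
```

>>> drive_tool(rows=[[[0.001,-0.207,-0.006,0,0,0.0014,0.4],[0,-0.206,-0.006,0,0,0.0014,0.4],[-0.001,-0.207,-0.007,0,0,0.0014,0.4],[-0.003,-0.206,-0.006,0,0,0.0014,0.4],[-0.003,-0.207,-0.007,0,0,0.0014,0.4]]])

```text
t: 19.6
eef_pos: [520.3, 327.7, 188.9]
tcp_rot: [3.141, 0.001, -0.169]
ft_force: [0.2, -0.1, 0.7]
opening: 0.398
grip_force: 0.0
```

>>> drive_tool(rows=[[[0,0,0,0,0,0,0.4],[0,0,0,0,0,0,0.4]]])

```text
t: 19.85
eef_pos: [519.7, 325.3, 188.9]
tcp_rot: [3.14, 0.001, -0.168]
ft_force: [0.1, -0.3, -0.2]
opening: 0.397
grip_force: 0.0
```

```bash
python3 chk.py fc; python3 -c "
from seat import *
p=pickle.load(open('fc.pkl','rb')); print(p['pose'][:3,3]); print(fuse(p,(596.5,323),10,96))
seat('pb2.pkl',np.array([492.2,-190]),400,96,327,69.5,347,47,13.5,54)
plan(cur(),[([597,323,70],-.17,.4,3),([597,323,30],-.17,.4,1),([597,323,22],-.17,.4,1)])"
```

```text
(array([519.78566977, 324.75740495, 189.20423109]), np.float64(-0.16915777223712158)) 19.9 0.39955461847305657 [ 0.   0.3 -0.1]
[595.09558733 314.1863717  339.88020976]
([597.4, 324.3], -0.183, [19.9, 98.8], 1659, (np.int64(260), np.int64(77), np.int64(279), np.int64(172)))
44 cap gap 86.5 cap mid -1.3 far end 58.6 | lip gap 103.7 lip mid -0.8
47 cap gap 85.5 cap mid -1.0 far end 58.2 | lip gap 102.6 lip mid -0.6
50 cap gap 84.6 cap mid -0.7 far end 57.9 | lip gap 101.5 lip mid -0.3
53 cap gap 83.7 cap mid -0.4 far end 57.5 | lip gap 100.4 lip mid -0.0
56 cap gap 82.8 cap mid -0.1 far end 57.1 | lip gap 99.3 lip mid 0.3
59 cap gap 81.9 cap mid 0.1 far end 56.8 | lip gap 98.2 lip mid 0.5
62 cap gap 80.9 cap mid 0.4 far end 56.4 | lip gap 97.1 lip mid 0.8
65 cap gap 80.0 cap mid 0.7 far end 56.1 | lip gap 96.0 lip mid 1.1
wp [597. 323.  70.] -0.17 rows 3
wp [597. 323.  30.] -0.17 rows 1
wp [597. 323.  22.] -0.17 rows 1
[[[0.102,-0.015,0.159,0,0,0.0001,0.4],[0.102,-0.015,0.159,0,0,0.0001,0.4],[0.102,-0.015,0.159,0,0,0.0001,0.4],[0.0,0.0,0.16,0,0,-0.0,0.4],[0.0,0.0,0.032,0,0,-0.0,0.4]]]
```

>>> drive_tool(rows=[[[0.104,-0.015,0.159,0,0,0.001,0.4],[0.102,-0.015,0.159,0,0,0,0.4],[0.102,-0.015,0.159,0,0,0,0.4],[0,0,0.16,0,0,0,0.4],[0,0,0.034,0,0,0,0.4]]])

```text
t: 20.52
eef_pos: [596.8, 321.5, 19.8]
tcp_rot: [3.139, 0.004, -0.174]
ft_force: [0.2, -0.9, 0.2]
opening: 0.397
grip_force: 0.0
```

>>> drive_tool(rows=[[[0,0,0,0,0,0,0.35],[0,0,0,0,0,0,0],[0,0,0,0,0,0,0],[0,0,0,0,0,0,0],[0,0,0,0,0,0,0]]])

```text
t: 21.15
eef_pos: [598.0, 323.5, 23.8]
tcp_rot: [-3.141, -0.002, -0.172]
ft_force: [-1.5, -0.8, 7.6]
opening: 0.18
grip_force: 30.0
```

```bash
python3 -c "
from h import *
s=env.state(); print(cur(),s['t'],s['opening'],s['grip_force'])
q=list(cur()[0]); 
plan(cur(),[([*q[:2],80],-.175,0,2),([*q[:2],120],-.175,0,1),([483.2,-265.6,120],-.125,0,None)],step=57)"
```

```text
(array([598.01117648, 323.46380629,  23.77566837]), np.float64(-0.17187916319766594)) 21.15 0.17977091274808515 29.995039701461792
wp [598.  323.5  80. ] -0.175 rows 2
wp [598.  323.5 120. ] -0.175 rows 1
wp [ 483.2 -265.6  120. ] -0.125 rows 11
[[[0.0,0.0,-0.112,0,0,0.0005,0],[0.0,0.0,-0.113,0,0,0.0005,0],[0.0,0.0,-0.16,0,0,-0.0,0],[-0.004,0.218,0.0,0,0,-0.0014,0],[-0.005,0.218,0.0,0,0,-0.0014,0]]]
[[[-0.006,0.218,0.0,0,0,-0.0014,0],[-0.007,0.218,0.0,0,0,-0.0014,0],[-0.008,0.218,0.0,0,0,-0.0014,0],[-0.008,0.218,0.0,0,0,-0.0014,0],[-0.009,0.218,0.0,0,0,-0.0014,0]]]
[[[-0.01,0.218,0.0,0,0,-0.0014,0],[-0.012,0.218,0.0,0,0,-0.0014,0],[-0.012,0.218,0.0,0,0,-0.0014,0],[-0.014,0.219,0.0,0,0,-0.0014,0]]]
```

>>> drive_tool(rows=[[[0,0,-0.112,0,0,0,0],[0,0,-0.113,0,0,0,0],[0,0,-0.16,0,0,0,0],[-0.004,0.218,0,0,0,-0.0014,0],[-0.005,0.218,0,0,0,-0.0014,0]]])

```text
t: 21.78
eef_pos: [576.5, 215.4, 119.4]
tcp_rot: [-3.141, -0.001, -0.162]
ft_force: [1.1, -0.1, -1.2]
opening: 0.186
grip_force: 30.0
```

>>> drive_tool(rows=[[[-0.006,0.218,0,0,0,-0.0014,0],[-0.007,0.218,0,0,0,-0.0014,0],[-0.008,0.218,0,0,0,-0.0014,0],[-0.008,0.218,0,0,0,-0.0014,0],[-0.009,0.218,0,0,0,-0.0014,0]]])

```text
t: 22.4
eef_pos: [525.2, -53.2, 119.1]
tcp_rot: [3.141, -0.001, -0.141]
ft_force: [0.1, -0.3, -0.1]
opening: 0.182
grip_force: 30.0
```

>>> drive_tool(rows=[[[-0.01,0.218,0,0,0,-0.0014,0],[-0.012,0.218,0,0,0,-0.0014,0],[-0.012,0.218,0,0,0,-0.0014,0],[-0.014,0.219,0,0,0,-0.0014,0],[0,0,0,0,0,0,0]]])

```text
t: 23.02
eef_pos: [483.8, -269.5, 118.9]
tcp_rot: [3.141, -0.001, -0.128]
ft_force: [0.0, -0.3, -1.0]
opening: 0.182
grip_force: 30.0
```

>>> drive_tool(rows=[[[0,0,0,0,0,0,0],[0,0,0,0,0,0,0]]])

```text
t: 23.28
eef_pos: [484.7, -265.1, 118.8]
tcp_rot: [-3.142, 0.0, -0.122]
ft_force: [-0.4, 0.4, -0.7]
opening: 0.182
grip_force: 30.0
```

```bash
python3 chk.py pc
```

```text
(array([ 484.72488946, -265.15818464,  118.79442606]), np.float64(-0.12203405243689502)) 23.325 0.18320970713799745 [-0.  -0.1 -1.2]
```

View pics/pc.png

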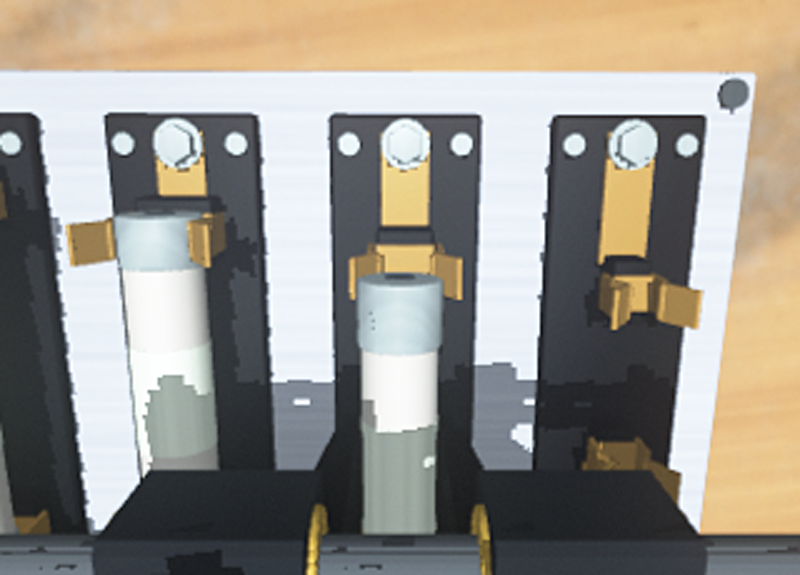

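```bash
python3 -c "
from rel import *
rel('pc.pkl',np.array([484.7,-265.1]),96,80,115,53,(277,406),(282,353,400),(114,406),-.122)"
```

```text
holder by lips [-2.1 -0.8] by base [-2.  -1.1]
fuse by end [-0.3  1.1] by inner [-0.3  1.1]
```

>>> drive_tool(rows=[[[-0.007,0.008,0.05,0,0,0.001,0],[0,0,0.05,0,0,0,0],[0,0,0.05,0,0,0,0],[0,0,0.03,0,0,0,0],[0,0,0.03,0,0,0,0]]])

```text
t: 23.95
eef_pos: [482.6, -268.0, 66.0]
tcp_rot: [-3.142, -0.0, -0.127]
ft_force: [-0.4, 6.7, 17.2]
opening: 0.183
grip_force: 30.0
```

>>> drive_tool(rows=[[[0,0,0.024,0,0,0,0],[0,0,0.024,0,0,0,0],[0,0,0.024,0,0,0,0],[0,0,0.004,0,0,0,0],[0,0,0,0,0,0,0]]])

```text
t: 24.58
eef_pos: [483.0, -268.0, 49.0]
tcp_rot: [3.141, -0.002, -0.127]
ft_force: [-3.3, 6.7, 27.7]
opening: 0.182
grip_force: 30.0
```

>>> drive_tool(rows=[[[0,0,0.008,0,0,0,0],[0,0,0,0,0,0,0]]])

```text
t: 24.82
eef_pos: [483.3, -268.0, 47.8]
tcp_rot: [3.14, -0.003, -0.127]
ft_force: [-3.7, 9.6, 37.4]
opening: 0.184
grip_force: 30.0
```

>>> drive_tool(rows=[[[0,0,-0.02,0,0,0,0.4],[0,0,0,0,0,0,0.4],[0,0,0,0,0,0,0.4],[0,0,-0.1,0,0,0,0.4],[0,0,-0.2,0,0,0,0.4]]])

```text
t: 25.45
eef_pos: [481.6, -267.7, 124.0]
tcp_rot: [-3.14, 0.004, -0.127]
ft_force: [0.7, -0.6, -0.8]
opening: 0.396
grip_force: 0.0
```

>>> drive_tool(rows=[[[-0.1,0,-0.2,0,0,0,0.4],[-0.1,0,0,0,0,0,0.4],[0,0,0,0,0,0,0.4]]])

```text
t: 25.82
eef_pos: [431.9, -261.7, 175.4]
tcp_rot: [3.141, 0.0, -0.128]
ft_force: [0.2, -0.4, -0.5]
opening: 0.402
grip_force: 0.0
```

```bash
python3 chk.py pc2; python3 -c "
from h import *
plan(cur(),[([390,75,180],.35,.35,None)])"
```

```text
(array([ 432.76494014, -261.94111956,  175.04557139]), np.float64(-0.12756515516041222)) 25.875 0.39721042540110274 [-0.1 -0.8  0.6]
wp [390.  75. 180.] 0.35 rows 7
[[[-0.049,-0.188,-0.003,0,0,-0.0217,0.35],[-0.036,-0.191,-0.003,0,0,-0.0217,0.35],[-0.023,-0.193,-0.003,0,0,-0.0217,0.35],[-0.009,-0.194,-0.003,0,0,-0.0217,0.35],[0.004,-0.194,-0.003,0,0,-0.0217,0.35]]]
[[[0.017,-0.193,-0.002,0,0,-0.0217,0.35],[0.029,-0.191,-0.003,0,0,-0.0217,0.35]]]
```

View pics/pc2.png

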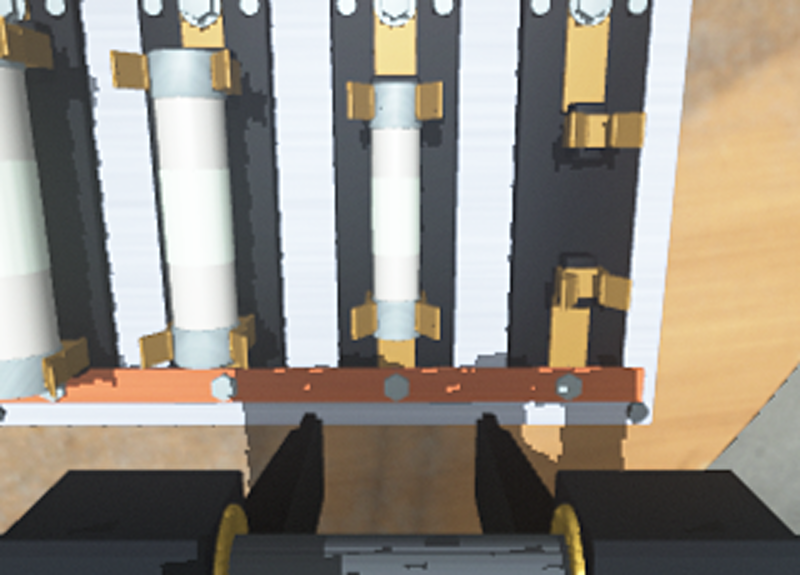

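>>> drive_tool(rows=[[[-0.049,-0.188,-0.003,0,0,-0.0217,0.35],[-0.036,-0.191,-0.003,0,0,-0.0217,0.35],[-0.023,-0.193,-0.003,0,0,-0.0217,0.35],[-0.009,-0.194,-0.003,0,0,-0.0217,0.35],[0.004,-0.194,-0.003,0,0,-0.0217,0.35]]])

```text
t: 26.5
eef_pos: [402.7, -19.4, 178.3]
tcp_rot: [-3.141, 0.001, 0.216]
ft_force: [0.2, 0.1, -0.6]
opening: 0.352
grip_force: 0.0
```

>>> drive_tool(rows=[[[0.017,-0.193,-0.002,0,0,-0.0217,0.35],[0.029,-0.191,-0.003,0,0,-0.0217,0.35],[0,0,0,0,0,0,0.35],[0,0,0,0,0,0,0.35]]])

```text
t: 27.0
eef_pos: [390.3, 75.1, 179.7]
tcp_rot: [3.142, 0.001, 0.351]
ft_force: [0.5, -0.2, 0.6]
opening: 0.35
grip_force: 0.0
```

```bash
python3 chk.py fd; python3 -c "
from seat import *
p=pickle.load(open('fd.pkl','rb')); print(p['pose'][:3,3]); print(fuse(p,(443,89.5),7,76))
seat('pc2.pkl',np.array([483,-266.5]),395,128,299,100.5,321,80,10,44+4)
plan(cur(),[([443.6,89,70],.355,.35,3),([443.6,89,30],.355,.35,1),([443.6,89,20],.355,.35,1)])"
```

```text
(array([390.27773656,  74.6269636 , 179.7294301 ]), np.float64(0.3496144212387673)) 27.05 0.3509714174248926 [-0.5  0.6  0.8]
[462.00673549 102.40722637 330.74738189]
([443.6, 90.8], 0.361, [77.4, 14.2], 917, (np.int64(277), np.int64(110), np.int64(290), np.int64(183)))
38 cap gap 65.5 cap mid -2.1 far end 47.7 | lip gap 84.4 lip mid -1.7
41 cap gap 64.9 cap mid -1.8 far end 47.5 | lip gap 83.5 lip mid -1.4
44 cap gap 64.2 cap mid -1.5 far end 47.2 | lip gap 82.6 lip mid -1.1
47 cap gap 63.5 cap mid -1.2 far end 47.0 | lip gap 81.8 lip mid -0.8
50 cap gap 62.8 cap mid -0.9 far end 46.8 | lip gap 80.9 lip mid -0.6
53 cap gap 62.1 cap mid -0.7 far end 46.5 | lip gap 80.0 lip mid -0.3
56 cap gap 61.4 cap mid -0.4 far end 46.3 | lip gap 79.1 lip mid -0.0
59 cap gap 60.8 cap mid -0.1 far end 46.1 | lip gap 78.2 lip mid 0.3
wp [443.6  89.   70. ] 0.355 rows 3
wp [443.6  89.   30. ] 0.355 rows 1
wp [443.6  89.   20. ] 0.355 rows 1
[[[0.073,0.006,0.146,0,0,-0.0006,0.35],[0.074,0.007,0.146,0,0,-0.0006,0.35],[0.073,0.006,0.147,0,0,-0.0006,0.35],[0.0,0.0,0.16,0,0,0.0001,0.35],[0.0,0.0,0.04,0,0,-0.0,0.35]]]
```

>>> drive_tool(rows=[[[0.075,0.005,0.146,0,0,-0.001,0.35],[0.074,0.006,0.146,0,0,-0.001,0.35],[0.074,0.006,0.147,0,0,-0.0006,0.35],[0,0,0.12,0,0,0,0.35],[0,0,0.05,0,0,0,0.3]]])

```text
t: 27.68
eef_pos: [443.4, 89.2, 26.2]
tcp_rot: [-3.141, 0.003, 0.356]
ft_force: [-0.4, 0.4, -0.3]
opening: 0.316
grip_force: 0.0
```

>>> drive_tool(rows=[[[0,0,0.024,0,0,0,0.3],[0,0,0.008,0,0,0,0.3],[0,0,0,0,0,0,0.3]]])

```text
t: 28.05
eef_pos: [443.8, 90.3, 20.5]
tcp_rot: [3.141, -0.001, 0.358]
ft_force: [0.1, -0.0, -0.5]
opening: 0.302
grip_force: 0.0
```

>>> drive_tool(rows=[[[0,0,0,0,0,0,0],[0,0,0,0,0,0,0],[0,0,0,0,0,0,0],[0,0,0,0,0,0,0],[0,0,0,0,0,0,0]]])

```text
t: 28.68
eef_pos: [443.7, 90.4, 20.1]
tcp_rot: [3.141, -0.001, 0.359]
ft_force: [0.4, 0.8, 7.0]
opening: 0.117
grip_force: 30.0
```

```bash
python3 -c "
from h import *
s=env.state(); print(cur(),s['t'],s['opening'],s['grip_force'])
q=list(cur()[0]); 
plan(cur(),[([*q[:2],80],.358,0,2),([*q[:2],120],.358,0,1),([473.2,-340.6,120],-.125,0,None)],step=57)"
```

```text
(array([443.67459932,  90.3875174 ,  20.08612273]), np.float64(0.3585496321947461)) 28.675 0.11736419828872692 30.001138150691986
wp [443.7  90.4  80. ] 0.358 rows 2
wp [443.7  90.4 120. ] 0.358 rows 1
wp [ 473.2 -340.6  120. ] -0.125 rows 8
[[[0.0,0.0,-0.12,0,0,0.0001,0],[0.0,0.0,-0.12,0,0,0.0001,0],[0.0,0.0,-0.16,0,0,-0.0,0],[-0.062,0.207,0.0,0,0,0.0192,0],[-0.049,0.21,0.0,0,0,0.0192,0]]]
[[[-0.036,0.213,0.0,0,0,0.0192,0],[-0.023,0.215,0.0,0,0,0.0192,0],[-0.011,0.216,0.0,0,0,0.0192,0],[0.003,0.216,0.0,0,0,0.0192,0],[0.015,0.215,0.0,0,0,0.0192,0]]]
[[[0.029,0.214,0.0,0,0,0.0192,0]]]
```

>>> drive_tool(rows=[[[0,0,-0.12,0,0,0,0],[0,0,-0.12,0,0,0,0],[0,0,-0.16,0,0,0,0],[-0.062,0.207,0,0,0,0.0192,0],[-0.049,0.21,0,0,0,0.0192,0]]])

```text
t: 29.3
eef_pos: [451.0, -18.2, 120.4]
tcp_rot: [3.141, -0.001, 0.238]
ft_force: [1.5, 0.8, -0.8]
opening: 0.117
grip_force: 30.0
```

>>> drive_tool(rows=[[[-0.036,0.213,0,0,0,0.0192,0],[-0.023,0.215,0,0,0,0.0192,0],[-0.011,0.216,0,0,0,0.0192,0],[0.003,0.216,0,0,0,0.0192,0],[0.015,0.215,0,0,0,0.0192,0]]])

```text
t: 29.92
eef_pos: [469.2, -288.5, 119.7]
tcp_rot: [-3.141, 0.0, -0.066]
ft_force: [-0.1, 0.6, -0.4]
opening: 0.117
grip_force: 30.0
```

>>> drive_tool(rows=[[[0.029,0.214,0,0,0,0.0192,0],[0,0,0,0,0,0,0],[0,0,0,0,0,0,0],[0,0,0,0,0,0,0]]])

```text
t: 30.42
eef_pos: [473.3, -339.3, 119.9]
tcp_rot: [-3.141, 0.001, -0.123]
ft_force: [0.5, 0.2, -0.5]
opening: 0.118
grip_force: 30.0
```

```bash
python3 chk.py pd
```

```text
(array([ 473.44761263, -339.4087059 ,  119.99105406]), np.float64(-0.12247188980856061)) 30.475 0.11925442720835448 [-0.4  0.2 -0.7]
```

View pics/pd.png

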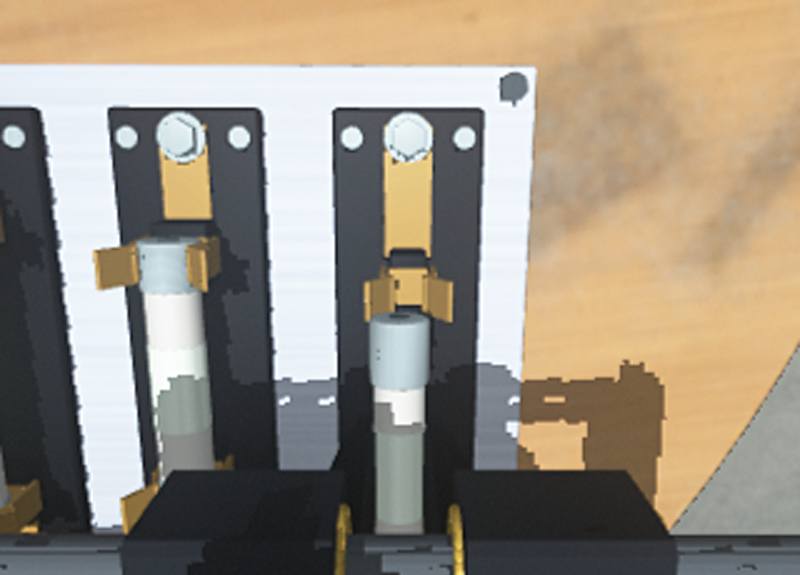

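```bash
python3 -c "
from rel import *
rel('pd.pkl',np.array([473.4,-339.4]),76,60,114,49,(298,409),(319,389,400),(108,409),-.1225)"
```

```text
holder by lips [ 0.4 -1.6] by base [-0.1 -2. ]
fuse by end [1.1 1.2] by inner [0.5 1.2]
```

>>> drive_tool(rows=[[[0,0.01,0.06,0,0,0.001,0],[0,0,0.06,0,0,0,0],[0,0,0.06,0,0,0,0],[0,0,0.03,0,0,0,0],[0,0,0.024,0,0,0,0]]])

```text
t: 31.1
eef_pos: [473.0, -343.0, 60.8]
tcp_rot: [-3.141, 0.0, -0.127]
ft_force: [-1.6, 5.5, 23.8]
opening: 0.117
grip_force: 30.0
```

>>> drive_tool(rows=[[[0,0,0.024,0,0,0,0],[0,0,0.024,0,0,0,0],[0,0,0.016,0,0,0,0],[0,0,0.006,0,0,0,0],[0,0,0,0,0,0,0]]])

```text
t: 31.72
eef_pos: [473.4, -343.0, 46.6]
tcp_rot: [3.141, -0.002, -0.127]
ft_force: [-4.5, 7.6, 33.0]
opening: 0.121
grip_force: 30.0
```

>>> drive_tool(rows=[[[0,0,0.008,0,0,0,0],[0,0,0,0,0,0,0]]])

```text
t: 31.98
eef_pos: [473.9, -343.2, 44.8]
tcp_rot: [3.14, -0.003, -0.127]
ft_force: [-2.4, 8.0, 32.5]
opening: 0.119
grip_force: 30.0
```

>>> drive_tool(rows=[[[0,0,-0.02,0,0,0,0.32],[0,0,0,0,0,0,0.32],[0,0,0,0,0,0,0.32],[0,0,-0.1,0,0,0,0.35],[0,0,-0.2,0,0,0,0.35]]])

```text
t: 32.6
eef_pos: [472.3, -342.5, 120.7]
tcp_rot: [-3.139, 0.004, -0.127]
ft_force: [-0.0, -0.5, -0.5]
opening: 0.349
grip_force: 0.0
```

>>> drive_tool(rows=[[[-0.1,-0.1,-0.2,0,0,0,0.35],[-0.1,-0.1,0,0,0,0,0.35],[0,-0.1,0,0,0,0,0.35],[0,0,0,0,0,0,0.35],[0,0,0,0,0,0,0.35]]])

```text
t: 33.22
eef_pos: [433.2, -262.9, 171.7]
tcp_rot: [3.141, 0.0, -0.127]
ft_force: [-0.4, -0.0, -1.2]
opening: 0.35
grip_force: 0.0
```

```bash
python3 chk.py pd2
```

```text
(array([ 433.10411457, -263.04535307,  171.59361017]), np.float64(-0.12737043188725616)) 33.275 0.3491333162591239 [-0.2 -0.2  0.2]
```

View pics/pd2.png

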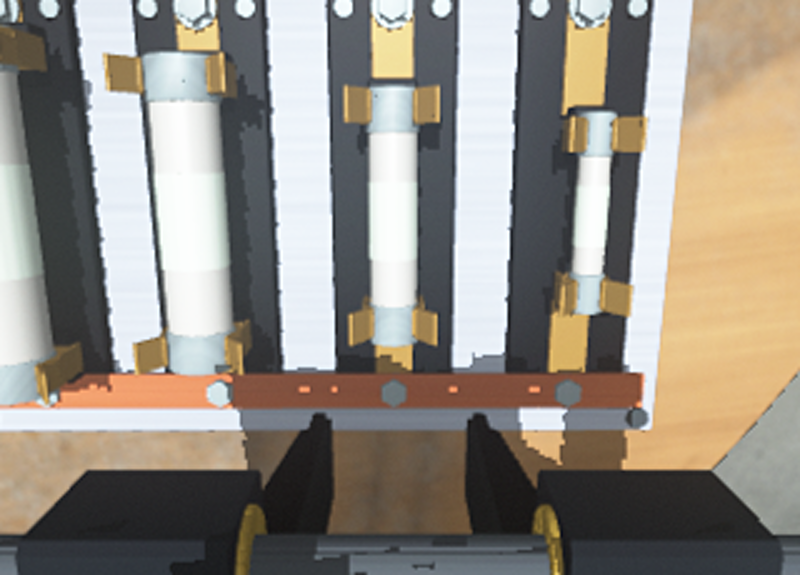

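```bash
python3 -c "
from seat import *
seat('pd2.pkl',np.array([473.5,-341]),592,157,276,134,298,111,7,44)
print(' c again'); seat('pd2.pkl',np.array([483,-266.5]),393,132,306,104.5,327,85,10,48)"
```

```text
34 cap gap 45.7 cap mid -1.3 far end 38.3 | lip gap 63.0 lip mid -1.5
37 cap gap 45.3 cap mid -1.0 far end 38.1 | lip gap 62.4 lip mid -1.2
40 cap gap 44.8 cap mid -0.7 far end 38.0 | lip gap 61.7 lip mid -0.9
43 cap gap 44.3 cap mid -0.4 far end 37.9 | lip gap 61.1 lip mid -0.6
46 cap gap 43.8 cap mid -0.1 far end 37.8 | lip gap 60.4 lip mid -0.4
49 cap gap 43.4 cap mid 0.2 far end 37.6 | lip gap 59.8 lip mid -0.1
52 cap gap 42.9 cap mid 0.5 far end 37.5 | lip gap 59.1 lip mid 0.2
55 cap gap 42.4 cap mid 0.7 far end 37.4 | lip gap 58.5 lip mid 0.5
 c again
38 cap gap 66.1 cap mid -2.4 far end 47.1 | lip gap 84.4 lip mid -1.8
41 cap gap 65.4 cap mid -2.1 far end 46.9 | lip gap 83.5 lip mid -1.5
44 cap gap 64.7 cap mid -1.8 far end 46.7 | lip gap 82.6 lip mid -1.2
47 cap gap 64.0 cap mid -1.5 far end 46.5 | lip gap 81.7 lip mid -0.9
50 cap gap 63.3 cap mid -1.2 far end 46.3 | lip gap 80.8 lip mid -0.6
53 cap gap 62.6 cap mid -0.9 far end 46.0 | lip gap 79.9 lip mid -0.3
56 cap gap 61.9 cap mid -0.6 far end 45.8 | lip gap 79.0 lip mid -0.1
59 cap gap 61.2 cap mid -0.3 far end 45.6 | lip gap 78.2 lip mid 0.2
```

```bash
python3 -c "
from h import *
plan(cur(),[([473.3,-342,110],-.127,0,3),([473.3,-342,64],-.127,0,2)])"
```

```text
wp [ 473.3 -342.   110. ] -0.127 rows 3
wp [ 473.3 -342.    64. ] -0.127 rows 2
[[[0.067,0.098,0.082,0,0,-0.0,0],[0.066,0.097,0.082,0,0,-0.0,0],[0.067,0.098,0.082,0,0,-0.0,0],[0.0,0.0,0.092,0,0,-0.0001,0],[0.0,0.0,0.092,0,0,-0.0001,0]]]
```

>>> drive_tool(rows=[[[0.067,0.098,0.082,0,0,0,0],[0.066,0.097,0.082,0,0,0,0],[0.067,0.098,0.082,0,0,0,0],[0,0,0,0,0,0,0],[0,0,0,0,0,0,0]]])

```text
t: 33.9
eef_pos: [472.8, -341.3, 110.2]
tcp_rot: [-3.141, 0.001, -0.128]
ft_force: [0.2, 0.0, 0.5]
opening: 0.004
grip_force: 0.0
```

>>> drive_tool(rows=[[[0,0,0.08,0,0,0,0],[0,0,0.08,0,0,0,0],[0,0,0.02,0,0,0,0],[0,0,0.012,0,0,0,0],[0,0,0,0,0,0,0]]])

```text
t: 34.52
eef_pos: [473.4, -341.3, 63.0]
tcp_rot: [3.141, -0.001, -0.127]
ft_force: [0.8, -0.7, -0.4]
opening: 0.005
grip_force: 0.0
```

>>> drive_tool(rows=[[[0,0,0.012,0,0,0,0],[0,0,0,0,0,0,0]]])

```text
t: 34.78
eef_pos: [473.5, -341.5, 60.1]
tcp_rot: [3.141, -0.001, -0.127]
ft_force: [-0.1, 0.3, 5.3]
opening: 0.003
grip_force: 2.5
```

>>> drive_tool(rows=[[[0,0,0.008,0,0,0,0],[0,0,0,0,0,0,0]]])

```text
t: 35.02
eef_pos: [473.6, -341.7, 59.7]
tcp_rot: [3.14, -0.002, -0.127]
ft_force: [-5.7, 3.1, 24.8]
opening: 0.005
grip_force: 11.9
```

>>> drive_tool(rows=[[[0,0,0.006,0,0,0,0],[0,0,0,0,0,0,0]]])

```text
t: 35.28
eef_pos: [473.7, -342.0, 59.5]
tcp_rot: [3.139, -0.003, -0.127]
ft_force: [-9.2, 5.3, 38.4]
opening: 0.006
grip_force: 19.1
```

>>> drive_tool(rows=[[[0,0,-0.04,0,0,0,0],[0,0,-0.2,0,0,0,0],[0,0,-0.2,0,0,0,0],[-0.1,0,-0.15,0,0,0,0],[-0.1,0,0,0,0,0,0]]])

```text
t: 35.9
eef_pos: [423.8, -335.4, 206.3]
tcp_rot: [3.138, -0.004, -0.127]
ft_force: [-0.3, -0.5, -1.0]
opening: 0.004
grip_force: 0.0
```

>>> drive_tool(rows=[[[-0.1,-0.1,0,0,0,0,0],[0,-0.1,0,0,0,0,0],[0,0,0,0,0,0,0],[0,0,0,0,0,0,0]]])

```text
t: 36.4
eef_pos: [405.5, -282.7, 203.5]
tcp_rot: [3.141, -0.001, -0.127]
ft_force: [0.0, -0.4, 0.3]
opening: 0.006
grip_force: 0.0
```

Run:
```python
from h import *
import pickle
p=env.read_camera("wrist"); o=pickle.load(open("pd2.pkl","rb"))
for r,c in [((480.,-341.),38)]: pass
S=lambda q:np.array([x for x in [proj([473.5,-341.5,40],q),proj([483,-266.5,46],q),proj([492.3,-191,53],q),proj([501.7,-117,60],q)]]).round().tolist()
print(cur(),S(p)); cv2.imwrite("pics/fin.png",p["color"])
```

```text
(array([ 405.42995362, -282.86349324,  203.40015996]), np.float64(-0.127195517082475)) [[329.0, 129.0], [255.0, 129.0], [178.0, 129.0], [98.0, 129.0]]
```

View pics/fin.png

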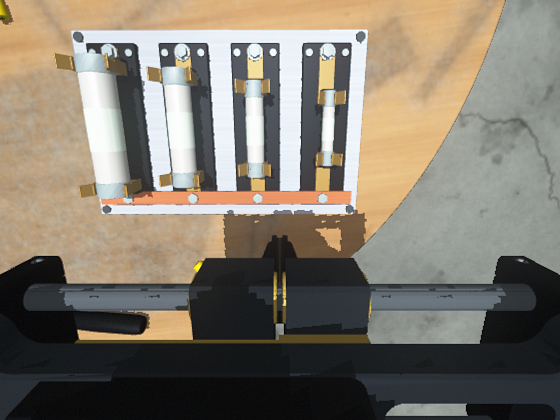

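All four fuses sit level in their clips at columns 103, 180, 255 and 328, with the caps in the lips and the gripper clear.

```bash
python3 -c "
from cell import env
print(env.job_done())"
```

```text
the job is handed in; nothing more can be done
None
```

All four fuses are pressed home in their matching holders, lengthwise within about 1 mm of centre by the camera measurements, and released. The marker and tape roll were never approached, and the job was handed in at about 36 s, with no verdict returned yet.

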